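# Open the bayonet cover of a chip-filter pot on the engraving bench

## Robot

A 6-joint arm with a two-finger parallel gripper is mounted at the origin on the work surface. World frame = base frame: x ahead of the robot, y to its left, z up, the work surface at z = 0. Lengths are in mm, angles in rad, forces in N, time in s.
With the tool pointing down it reaches from about 350 to 1000 mm from the base axis. Payload 7.1 kg.
Tool frame: the origin (TCP) lies at the very end of the fingers, on their centre line; the grasp point (between the pads) lies 19 mm behind it (ctrl.pinch_z is the distance from the TCP to the grasp point, in mm); x points along the fingers, y is the direction in which the jaws open and shut, and the axes are right-handed (so a half turn about x gives the same grasp; the last joint's range is limited). The gripper opens to 85 mm and grips with 20 to 120 N. Pads are 22 mm wide; open, the fingers measure 114 mm over their backs; the gripper's body (76 mm by 85 mm) begins 54 mm behind the grasp point. The pads swing forward as they close: fully open they stand 13 mm farther back than shut.
Start: joints at [-1.29, 0.423, 1.63, -0, 1.089, -0.019], TCP at [184.599, -597.1, 193.519] pointing down, gripper open.
Joint ranges: [-3, 3], [-0.9, 2.11], [0.09, 2.58], [-1.31, 4.45], [0.11, 2.69], [-2.54, 2.54]. Speed limits (rad/s): [2.39, 2.39, 3.01, 3.14, 3.14, 3.14].

## Interface

Orientations are given as a unit quaternion [w, x, y, z].
In Python, from workcell import ctrl, camera, spotter gives the robot as it stands. The module is installed in compiled form; this text tells all that it offers.
- The arm moves only by the tool play_rows, never from a script. Its argument "increments" is a list of rows, each a list of 3 entries, a list of its own where there are three numbers: the shift along the world's x, y, z in m, then the turn, a rotation vector about the world's x, y, z in degrees, then the finger opening in m, from 0 to 0.0854. A call has 1 to 10 rows; each row shifts and turns the pose as measured when the row begins; what a row does not reach is not made up. A row lasts 1/12 s, in which the tool goes at most 41.7 mm and 7.16 degrees, less where a joint would pass 70% of its speed; a pose out of reach is approached as far as the arm can. A call is refused whole if a number of a shift passes 0.0417 or a number of a turn 7.16, either way. A call with a gripper value outside its range is refused whole. The fingers move at their own pace and stop on an object; the grip force is fixed at half the most. Time passes only in rows, so rows that do not move let the fingers close. It gives the time, the measured TCP pose, the force and the opening at its end, in the units of the state.
- ctrl.get_state(): the state, without advancing time (a new reading comes with each control period).
- camera(name): name is "side" or "top"; returns a dict with "color" (384x512x3 uint8, red, green, blue), "camera_matrix" (3x3 intrinsics, pixels), "rvec" (rotation vector, rad) and "tvec" (3), from world to camera coordinates, as OpenCV has them. Camera axes: x right, y down, z forward; pixel columns grow to the right and rows downward; lengths in mm; the calibration is good to about 2 mm. A picture is of the moment at which its call begins. There is no depth.
- ctrl.sign_off(): hands the job in, once; it reports no verdict.
Trained networks look in the newest picture that a camera, given by its name, has taken for a name from the list of things; names that differ only in an ending like _2 or _b are one class to them, and where a whole thing is asked for, a point or a joint stands for the part that bears it (a point fixed in the world has none). Each returns a list of dicts, best first, with "score" (0 to 1); they miss things now and then, are a little off and sometimes report something else, mostly with a low value. They report only what shows in the picture. A call takes as long as a camera call. They do not tell look-alikes from the thing itself.
- spotter.cut_out(camera, thing): "mask" (384x512 bool, what is visible of it) and "location" ([column, row] in pixels, amid what is visible of it).
The state is a dict: "time_s": time; "qpos": joint angles; "joint_vel": joint speeds; "effort": joint torques, N m; "tcp_pos": TCP position; "tcp_rot": TCP orientation; "force": force on the tool from outside, world axes, zero at the start; "ft_torque": the same for the moment, N m; "opening": finger opening in mm.
Only numpy, scipy, OpenCV 4.12 (cv2) and the standard library are available. Lean on these libraries where they do the work, as an engineer would, in place of code of your own. Each camera call takes 0.05 s, during which the arm holds its last target.

## Task

The chip filter under the green cover needs checking. Twist the green cover a quarter turn anticlockwise (seen from above) to free it from its lugs, lift it off, and set it down gently, upright, near the middle of the copper tray. Leave the yellow cover locked on its pot.

Things in the scene. Friction and masses are not known exactly. Their poses are not given: they have to be found in the camera images.
- green_cover_grip (a point): Centre of the grip bar of the loose green cover (0.2 kg): a cap 88 mm across, 18 mm tall, bar on top 62 mm long (own x), 16 thick (own y), 38 tall. Point is on the axis, half-way up the bar: 19 mm over the cap's top face, 37 mm over the cover's underside; z up. Two foot tabs, 20 mm wide, 6 tall, reach 53 mm out along own +x and -x.
- pot_green: Fixed grey pot under the green cover, 124 mm across; origin on its axis at bench height, z up. Cover rests on a rim at 90 mm; lugged collar up to 103 mm. Cover x along pot x (0 to 8 deg at start): tabs under lugs, locked. Turned + about z: free from 60 deg, end stop about 100; lift at 75 to 95, clear after 15 mm. Light friction, no spring.
- tray_floor (a point): Centre of the floor of the round copper tray (loose, 0.8 kg), 240 mm across over its rim; floor 4 mm above the bench, flat out to 110 mm from the centre; rim 12 mm high. z up.
- yellow_cover_grip (a point): The same point on the yellow cover, alike in all but colour, locked on the other, equal pot (leave it alone). The two pots may stand in either place.
There are look-alikes about, which are no part of the job. Of the things that look like the part that bears green_cover_grip, the smaller one is meant. Of the things that look like the part that bears tray_floor, the larger one is meant.

How it is judged (in metres and radians):
On the way, in this order (a step that is already met when the one before it is completed fails the run):
1. the green cover is turned clear of the lugs while still seated on its pot (angle between the x axis of green_cover_grip and the x axis of pot_green, either way round above 0.95 rad and z of green_cover_grip in the frame of pot_green below 0.133 m and horizontal distance between green_cover_grip and pot_green below 0.01 m), for 0.05 s.
2. the green cover is lifted off its pot (z of green_cover_grip in the frame of pot_green above 0.145 m), for 0.05 s.
At the end, for the whole second after the job is handed in: The green cover stands upright (within 8 degrees) and at rest on the floor of the copper tray, its axis within 50 mm of the tray's centre (horizontal distance between green_cover_grip and tray_floor below 0.05 m and z of green_cover_grip in the frame of tray_floor between 0.03 and 0.045 m and angle between green_cover_grip's own z axis and vertical below 0.15 rad and linear speed of green_cover below 0.02 m/s); the robot touches nothing.
It fails at once if the yellow cover is moved by more than 8 mm (distance of yellow_cover_grip from where it was at the start of the episode above 0.008 m).
It fails at once if the yellow cover is turned more than 20 degrees from its locked place (angle between the x axis of yellow_cover_grip and the x axis of pot_yellow, either way round above 0.35 rad).
It fails at once if the green cover is dropped (falls freely by more than about 20 mm) (linear speed of green_cover above 0.6 m/s and contact force between the fingers and green_cover below 0.5 N).
It also fails if it takes over 42 s, if anything falls off the work surface, if the arm or the gripper's body presses on something with over 40 N, if the wrist force passes 120 N, or if a joint passes its speed limit or range.

## Working session

There is one attempt and no reset: what is moved stays moved. The work goes in short steps, Python scripts to look and compute and a tool call to move; the robot and the scene stay as the last step left them, time stands still between calls to the robot, and variables do not carry over. Pictures are saved under pics/ and viewed, and the job is handed in when it is done.

Besides the shell and the picture viewer there is one more tool, called after "Call:" as name([rows], argument=value, ...), one row to a line, values as JSON. play_rows: Moves the arm, as the interface text tells. Its arguments: {"type":"object","properties":{"increments":{"type":"array","items":{"type":"array"}}},"required":["increments"]}

```bash
mkdir -p pics; ls
python3 - <<'E'
from workcell import ctrl,camera,spotter
import cv2,numpy as np
s=ctrl.get_state();print(s)
for c in ("top","side"):
    im=camera(c)
    np.savez(f"{c}.npz",**im)
    print(c,im["camera_matrix"].tolist(),im["rvec"],im["tvec"])
    cv2.imwrite(f"pics/{c}0.png",im["color"][:,:,::-1])
    for t in ("green_cover_grip","pot_green","tray_floor","yellow_cover_grip"):
        for d in spotter.cut_out(c,t):
            print(t,round(d["score"],2),d["location"],d["mask"].sum())
E
```

```text
pics
{'time_s': 0.0, 'qpos': array([-1.29001477e+00,  4.23850479e-01,  1.63070937e+00, -7.74627595e-07,
        1.08859910e+00, -1.89965867e-02]), 'joint_vel': array([ 0.0001066 , -0.0021342 ,  0.00129901,  0.00129407, -0.00255202,
       -0.00081596]), 'effort': array([ 6.69348119e-04, -5.57384741e+01, -2.81745780e+01,  2.39738239e-05,
        7.38123228e-03,  1.35677095e-05]), 'tcp_pos': array([ 184.42288436, -596.52463505,  192.73211058]), 'tcp_rot': array([-0.10504225, -0.6991057 , -0.10614025,  0.69925074]), 'force': array([-0.01650294,  0.65570608,  0.10297709]), 'ft_torque': array([0.03755279, 0.00553892, 0.01287331]), 'opening': 85.49056828524014}
top [[381.3913568453009, 0.0, 260.26691500943025], [0.0, 381.3913568453009, 196.75549227360477], [0.0, 0.0, 1.0]] [ 2.17998847 -2.18060811  0.03858597] [-101.05936432  490.72432283 1259.95754596]
green_cover_grip 0.82 [185.8, 241.0] 1251
green_cover_grip 0.74 [234.4, 186.3] 617
pot_green 0.97 [241.8, 192.5] 1071
tray_floor 0.74 [400.6, 192.9] 2277
tray_floor 0.69 [308.6, 191.7] 4033
yellow_cover_grip 0.8 [123.0, 173.4] 666
side [[420.587736148599, 0.0, 256.40491207987935], [0.0, 420.587736148599, 189.01258801444848], [0.0, 0.0, 1.0]] [ 0.4424595  -2.80282642  1.02892636] [ 410.91438317  244.72742782 1163.69027163]
green_cover_grip 0.91 [274.2, 285.9] 1727
green_cover_grip 0.74 [227.3, 205.2] 588
pot_green 0.79 [225.4, 227.6] 1449
tray_floor 0.86 [262.2, 171.7] 3005
tray_floor 0.63 [284.7, 116.0] 1157
yellow_cover_grip 0.96 [164.4, 310.1] 1091
```

View pics/top0.png

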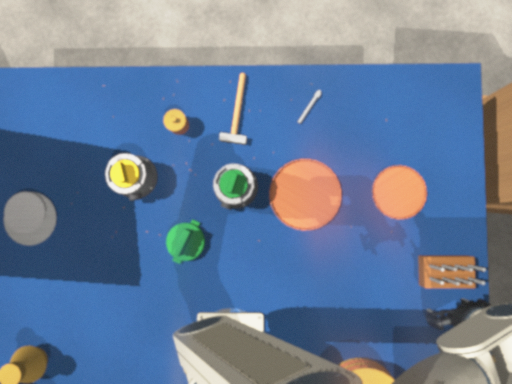

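View pics/side0.png

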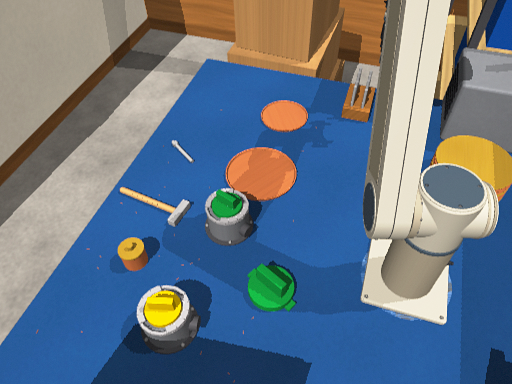

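```bash
cat > h.py <<'E'
import numpy as np,cv2
def proj(im,P):
    return cv2.projectPoints(np.asarray(P,float).reshape(-1,3),im["rvec"],im["tvec"],im["camera_matrix"],None)[0].reshape(-1,2)
def toplane(im,uv,z):
    R=cv2.Rodrigues(im["rvec"])[0];t=np.asarray(im["tvec"]).ravel()
    d=R.T@np.linalg.solve(im["camera_matrix"],[uv[0],uv[1],1.]);c=-R.T@t
    return c+d*(z-c[2])/d[2]
E
python3 - <<'E'
from h import *
out=[]
for c,(u,v) in (("top",(234,186)),("side",(228,212))):
    im=np.load(c+".npz")
    a=im["color"][v-32:v+32,u-32:u+32,::-1]
    out.append(cv2.resize(a,None,fx=6,fy=6,interpolation=cv2.INTER_CUBIC))
    print(c,"cover",toplane(im,(234.4,186.3) if c=="top" else (227.3,205.2),115))
    print("tray",toplane(im,(308.6,191.7) if c=="top" else (262.2,171.7),6))
    print("yel",toplane(im,(123,173.4) if c=="top" else (164.4,310.1),115))
    print("decoy",toplane(im,(185.8,241) if c=="top" else (274.2,285.9),20))
cv2.imwrite("pics/crop0.png",np.hstack(out))
E
```

```text
top cover [517.05919709 -23.84839711 115.        ]
tray [ 507.92768421 -262.97996369    6.        ]
yel [557.84643163 323.21615997 115.        ]
decoy [343.70392863 145.35651987  20.        ]
side cover [520.06647943  -6.90397883 115.        ]
tray [ 496.3216391  -255.70938475    6.        ]
yel [549.55916113 332.07403641 115.        ]
decoy [334.13902662 145.22868403  20.        ]
```

View pics/crop0.png

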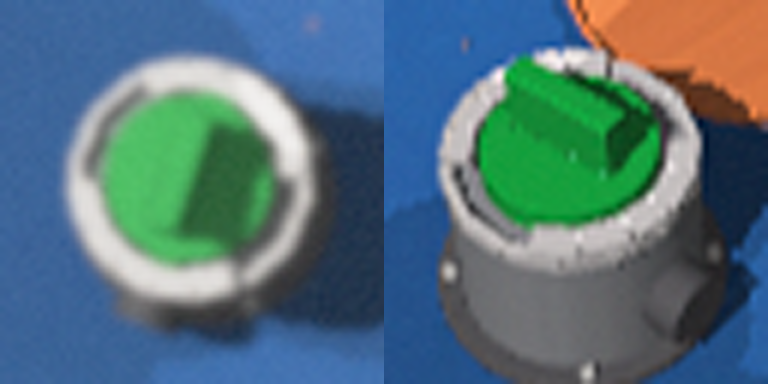

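```bash
cat >> h.py <<'E'
def model(x,y,yaw,base=90.):
    c,s=np.cos(yaw),np.sin(yaw);R=np.array([[c,-s],[s,c]])
    def f(p,z): 
        p=np.asarray(p,float)@R.T+[x,y]; return np.c_[p,np.full(len(p),base+z)]
    th=np.linspace(0,2*np.pi,48); circ=np.c_[np.cos(th),np.sin(th)]
    rect=[[-31,-8],[31,-8],[31,8],[-31,8],[-31,-8]]
    return dict(cap=f(circ*44,18),bt=f(rect,56),bb=f(rect,18),ring=f(circ*62,13),ringi=f(circ*46,13))
def overlay(im,sets,center,half,k,lines=True):
    u,v=center
    a=np.ascontiguousarray(im["color"][v-half:v+half,u-half:u+half,::-1]);a=cv2.resize(a,None,fx=k,fy=k,interpolation=cv2.INTER_CUBIC)
    for P,col in sets:
        q=((proj(im,P)-[u-half,v-half]+.5)*k).round().astype(np.int32)
        cv2.polylines(a,[q.reshape(-1,1,2)],False,col,1)
    return a
E
cat > fit.py <<'E'
from h import *
from scipy.optimize import minimize
I={c:np.load(c+".npz") for c in("top","side")}
G={}
for c in I:
    a=I[c]["color"].astype(int); G[c]=((a[:,:,1]-np.maximum(a[:,:,0],a[:,:,2]))>15)
R={"top":(234,186),"side":(228,208)};K=4;H=34
def sil(im,ctr,M):
    a=np.zeros((2*H*K,2*H*K),np.uint8)
    for P in (M["cap"],np.r_[M["bt"],M["bb"]]):
        q=((proj(im,P)-[ctr[0]-H,ctr[1]-H]+.5)*K)
        cv2.fillPoly(a,[cv2.convexHull((q*16).astype(np.int32))],255,shift=4)
    return cv2.resize(a,(2*H,2*H),interpolation=cv2.INTER_AREA)/255.
def cost(p,cams=I):
    M=model(p[0],p[1],np.radians(p[2])); t=0
    for c in cams:
        u,v=R[c]; t+=np.abs(sil(I[c],R[c],M)-G[c][v-H:v+H,u-H:u+H]).sum()
    return t
if __name__=="__main__":
  for cams in (["top","side"],["top"],["side"]):
    best=min((minimize(cost,[x,-15,w],args=(cams,),method="Nelder-Mead",options=dict(initial_simplex=[[518,-15,w],[526,-15,w],[518,-7,w],[518,-15,w+8]])) for x in [518] for w in range(0,180,20)),key=lambda r:r.fun)
    print(cams,best.x.round(1),round(best.fun,1))
    if len(cams)==2:
        M=model(best.x[0],best.x[1],np.radians(best.x[2]))
        S=[(M["cap"],(0,0,255)),(M["bt"],(255,255,0)),(M["bb"],(255,0,255)),(M["ring"],(0,255,255))]
        cv2.imwrite("pics/fit0.png",np.hstack([overlay(I[c],S,R[c],33,6) for c in I]))
E
python3 fit.py
```

```text
['top', 'side'] [527.1 -15.7 161.1] 132.8
['top'] [527.4 -17.2 143.8] 56.9
['side'] [526.5 -13.2 -23.6] 62.4
```

View pics/fit0.png

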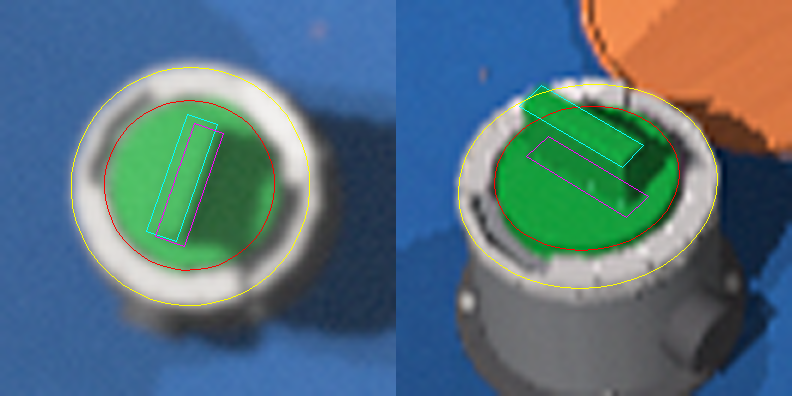

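Run:
```python
from h import *
from fit import *
from scipy.spatial.transform import Rotation as Ro
R_=Ro.from_quat([-0.6991057,-0.10614025,0.69925074,-0.10504225]).as_matrix()
print(R_.round(3),np.degrees(np.arctan2(R_[1,1],R_[0,1])),np.degrees(-1.29))
for w in range(-36,-8,2): print(w,round(cost([527.1,-15.7,w]),1),round(cost([527.1,-15.7,w],["side"]),1),end=" | ")
# tray fit
from workcell import spotter
for c in I:
    d=max(spotter.cut_out(c,"tray_floor"),key=lambda d:d["mask"].sum()); m=d["mask"]
    cs,_=cv2.findContours(m.astype(np.uint8),0,1);k=max(cs,key=cv2.contourArea).reshape(-1,2)
    P=np.array([toplane(I[c],q,12)[:2] for q in k])
    A=np.c_[2*P,np.ones(len(P))];s=np.linalg.lstsq(A,(P**2).sum(1),rcond=None)[0]
    print("tray",c,s[:2].round(1),np.sqrt(s[2]+s[:2]@s[:2]).round(1))
```

```text
[[-0.     0.295 -0.955]
 [ 0.002 -0.955 -0.295]
 [-1.    -0.002 -0.   ]] -72.82395607266787 -73.91155557187619
-36 150.4 85.2 | -34 147.2 80.3 | -32 146.8 80.1 | -30 142.1 76.1 | -28 139.9 74.2 | -26 138.1 72.1 | -24 135.9 69.6 | -22 136.9 70.3 | -20 135.1 69.1 | -18 136.8 71.1 | -16 139.5 72.8 | -14 140.9 74.0 | -12 142.0 75.4 | -10 144.3 78.8 | tray top [ 501.2 -251.3] 117.9
tray side [ 497.9 -245.8] 119.2
```

Call:
play_rows([
  [[0.017, 0.029, 0.002], [0, 0, -2], 0.0854],
  [[0.017, 0.029, 0.002], [0, 0, -2], 0.0854],
  [[0.017, 0.029, 0.002], [0, 0, -2], 0.0854],
  [[0.017, 0.029, 0.002], [0, 0, -2], 0.0854],
  [[0.017, 0.029, 0], [0, 0, -2], 0.0854],
  [[0.017, 0.029, 0], [0, 0, -2], 0.0854],
  [[0.017, 0.029, 0], [0, 0, -2], 0.0854],
  [[0.017, 0.029, 0], [0, 0, -2], 0.0854],
  [[0.017, 0.029, 0], [0, 0, -2], 0.0854],
  [[0.017, 0.029, 0], [0, 0, -2], 0.0854],
])

```text
time_s: 1.43
tcp_pos: [356.6, -301.1, 202.9]
tcp_rot: [-0.024, 0.707, -0.029, -0.706]
force: [0.5, 0.4, 0.1]
opening: 85.6
```

```bash
cat > rem.py <<'E'
import sys,numpy as np
from workcell import ctrl
from scipy.spatial.transform import Rotation as Ro
def rem(x,y,z,yaw):
    s=ctrl.get_state();q=s["tcp_rot"];A=Ro.from_quat([q[1],q[2],q[3],q[0]])
    w=np.radians(yaw);Y=np.array([np.cos(w),np.sin(w),0]);X=np.array([0,0,-1.])
    B=Ro.from_matrix(np.c_[X,Y,np.cross(X,Y)])
    M=A.as_matrix()
    print("t",round(s["time_s"],2),"pos",s["tcp_pos"].round(1),"yaw",np.degrees(np.arctan2(M[1,1],M[0,1])).round(2),"F",s["force"].round(1),"T",s["ft_torque"].round(2),"open",round(s["opening"],1),"q6",s["qpos"][5].round(2))
    print("d mm",(np.array([x,y,z])-s["tcp_pos"]).round(1),"rot deg",np.degrees((B*A.inv()).as_rotvec()).round(2))
rem(*map(float,sys.argv[1:]))
E
python3 rem.py 527 -15.5 200 -111
```

```text
t 1.43 pos [ 356.6 -301.1  202.9] yaw -94.33 F [0.5 0.4 0.1] T [ 0.02 -0.02 -0.03] open 85.6 q6 0.93
d mm [170.4 285.6  -2.9] rot deg [  0.38   0.02 -16.67]
```

Call:
play_rows([
  [[0.017, 0.0285, 0], [0, 0, -1.7], 0.0854],
  [[0.017, 0.0285, 0], [0, 0, -1.7], 0.0854],
  [[0.017, 0.0285, 0], [0, 0, -1.7], 0.0854],
  [[0.017, 0.0285, 0], [0, 0, -1.7], 0.0854],
  [[0.017, 0.0285, 0], [0, 0, -1.7], 0.0854],
  [[0.017, 0.0285, 0], [0, 0, -1.7], 0.0854],
  [[0.017, 0.0285, 0], [0, 0, -1.7], 0.0854],
  [[0.017, 0.0285, 0], [0, 0, -1.7], 0.0854],
  [[0.017, 0.0285, 0], [0, 0, -1.7], 0.0854],
  [[0.017, 0.0285, 0], [0, 0, -1.7], 0.0854],
])

```text
time_s: 2.27
tcp_pos: [533.5, -0.1, 206.0]
tcp_rot: [-0.133, 0.696, -0.14, -0.691]
force: [0.9, -0.7, 0.1]
opening: 85.1
```

```bash
python3 rem.py 527 -15.5 200 -111
```

```text
t 2.27 pos [ 5.335e+02 -1.000e-01  2.060e+02] yaw -112.24 F [ 0.9 -0.7  0.1] T [-0.04  0.   -0.05] open 85.1 q6 1.95
d mm [ -6.5 -15.4  -6. ] rot deg [0.58 0.31 1.24]
```

Call:
play_rows([
  [[-0.004, -0.008, -0.004], [0.3, 0.2, 0.6], 0.0854],
  [[-0.002, -0.006, -0.004], [0.2, 0.1, 0.4], 0.0854],
  [[0, 0, 0], [0, 0, 0], 0.0854],
])

```text
time_s: 2.52
tcp_pos: [531.5, -7.4, 198.3]
tcp_rot: [-0.128, 0.697, -0.127, -0.694]
force: [-0.3, -0.3, -0.2]
opening: 85.5
```

```bash
python3 rem.py 527 -15.5 200 -111
python3 - <<'E'
from h import *
from workcell import camera
from fit import model,R
o=[]
M=model(527.1,-15.7,np.radians(-21))
for c in("top","side"):
    im=camera(c); o.append(overlay(im,[(M["bt"],(255,255,0)),(M["bb"],(255,0,255))],(R[c][0],R[c][1]),50,7))
cv2.imwrite("pics/pre.png",cv2.resize(np.hstack(o),(800,400)))
E
```

```text
t 2.52 pos [531.5  -7.4 198.3] yaw -110.77 F [-0.3 -0.3 -0.2] T [0.01 0.02 0.  ] open 85.5 q6 1.9
d mm [-4.5 -8.1  1.7] rot deg [-0.02  0.22 -0.23]
```

View pics/pre.png

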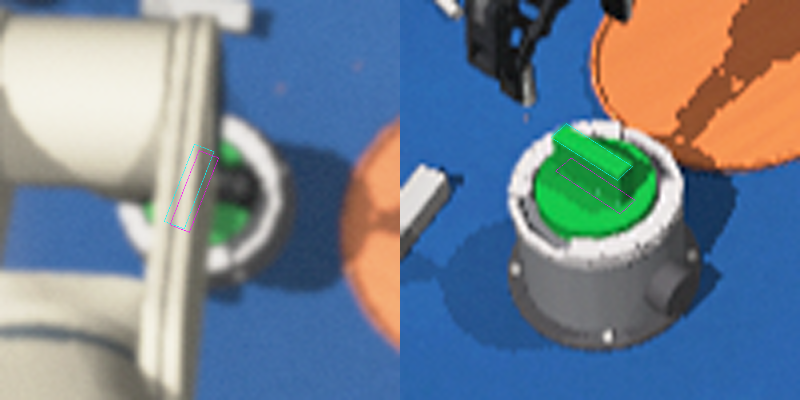

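Call:
play_rows([
  [[-0.0025, -0.005, -0.012], [0, 0, 0], 0.0854],
  [[-0.001, -0.002, -0.012], [0, 0, 0], 0.0854],
  [[0, 0, -0.012], [0, 0, 0], 0.0854],
  [[0, 0, -0.01], [0, 0, 0], 0.0854],
  [[0, 0, 0], [0, 0, 0], 0.0854],
])

```text
time_s: 3.03
tcp_pos: [527.7, -19.4, 153.3]
tcp_rot: [-0.132, 0.698, -0.131, -0.692]
force: [-0.5, -0.5, -0.4]
opening: 85.4
```

```bash
python3 rem.py 527 -15.5 115 -111
python3 - <<'E'
from h import *
from workcell import camera
from fit import model,R
o=[]
for c in("top","side"):
    im=camera(c); o.append(overlay(im,[],(R[c][0],R[c][1]-10),50,4))
cv2.imwrite("pics/pre2.png",np.hstack(o))
E
```

```text
t 3.03 pos [527.7 -19.4 153.3] yaw -111.37 F [-0.5 -0.5 -0.4] T [0.01 0.04 0.05] open 85.4 q6 1.88
d mm [ -0.7   3.9 -38.3] rot deg [0.02 0.49 0.37]
```

View pics/pre2.png

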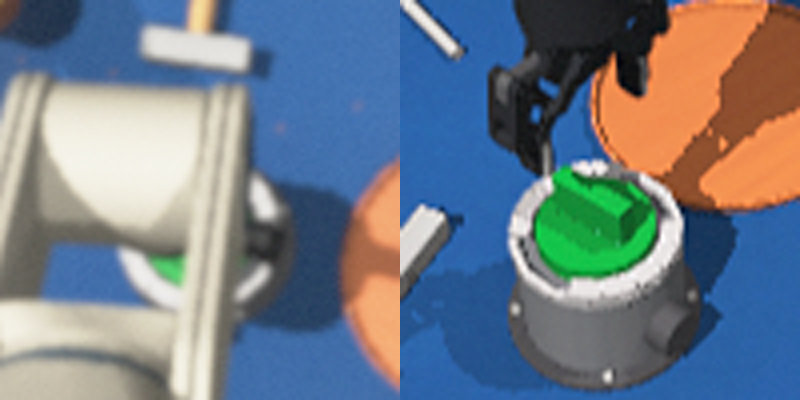

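Run:
```python
from h import *
from workcell import camera
im=camera("side")
t=np.array([527.7,-19.4,153.3]);w=np.radians(-111.4);j=np.array([np.cos(w),np.sin(w),0]);n=np.array([-j[1],j[0],0])
def box(c): return [c+a*n*11+b*j*7 for a,b in((-1,0),(1,0),(1,1),(-1,1),(-1,0))]
S=[]
for dz in (0,13): 
  for sg in(1,-1):
    c=t+[0,0,dz]+sg*42.5*j; S.append(([c+n*11,c-n*11,c-n*11+[0,0,20],c+n*11+[0,0,20],c+n*11],(0,255,255) if dz else (0,0,255)))
a=overlay(im,S,(232,190),45,8);cv2.imwrite("pics/pre3.png",a[:600])
```

```text
(no output)
```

View pics/pre3.png

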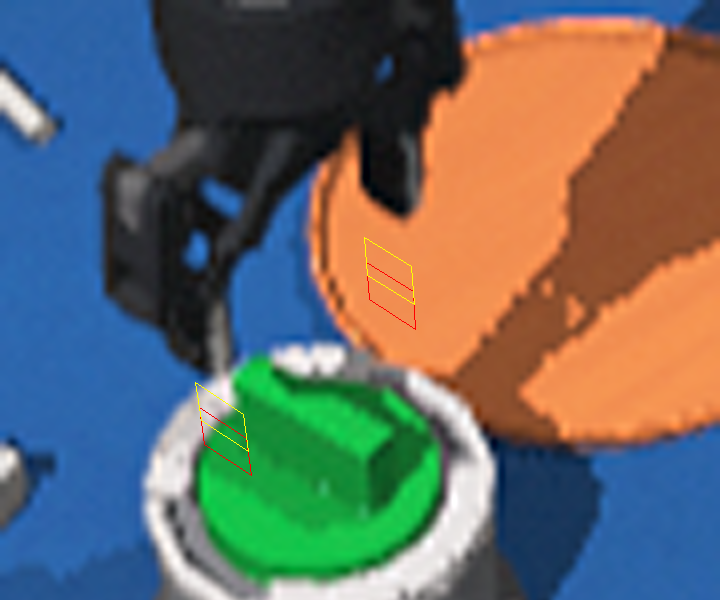

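Run:
```python
from h import *
from workcell import camera,ctrl
s=ctrl.get_state();t=s["tcp_pos"];print(t,s["tcp_rot"],s["qpos"])
w=np.radians(-111.4);j=np.array([np.cos(w),np.sin(w),0]);n=np.array([-j[1],j[0],0])
o=[]
from fit import model
M=model(527.1,-15.7,np.radians(-21))
for cam,ctr in(("top",(240,186)),("side",(232,180))):
  im=camera(cam)
  S=[(M["bt"],(255,255,0)),(M["ring"],(255,255,255))]
  for dz,col in ((0,(0,0,255)),(13,(0,255,255)),(40,(255,0,255))):
   for sg in(1,-1):
    for off in (42.5,57):
     c=t+[0,0,dz]+sg*off*j; S.append(([c+n*11,c-n*11],col))
  o.append(overlay(im,S,ctr,48,8))
a=np.hstack(o);cv2.imwrite("pics/pre4.png",cv2.resize(a,(800,400),interpolation=cv2.INTER_AREA))
cv2.imwrite("pics/pre5.png",o[0][:600])
print(proj(camera("side"),[t,[527,-16,146]]))
```

```text
[529.29201178 -19.05974905 155.25225286] [-0.13140109  0.69898302 -0.13020636 -0.69079866] [-5.85954259e-02  3.29644185e-01  1.87943113e+00  2.56964947e-04
  9.20821971e-01  1.88416500e+00]
[[224.78090387 192.17923684]
 [225.39121768 195.29786793]]
```

View pics/pre4.png

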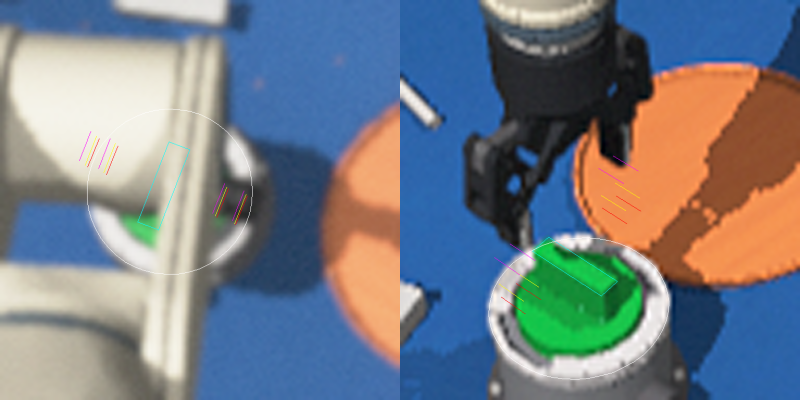

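View pics/pre5.png

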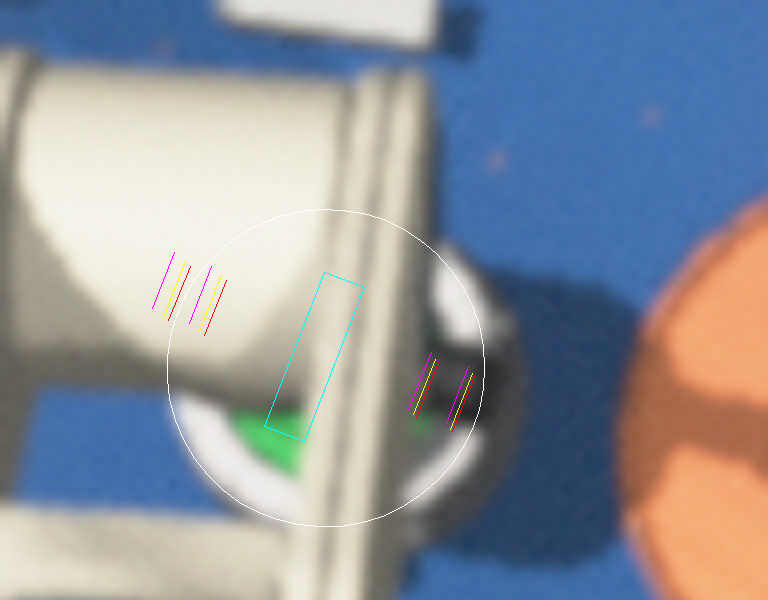

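Call:
play_rows([
  [[0, 0, 0.012], [0, 0, 0], 0],
  [[0, 0, 0.01], [0, 0, 0], 0],
  [[0, 0, 0], [0, 0, 0], 0],
  [[0, 0, 0], [0, 0, 0], 0],
  [[0, 0, 0], [0, 0, 0], 0],
  [[0, 0, 0], [0, 0, 0], 0],
  [[0, 0, 0], [0, 0, 0], 0],
  [[0, 0, 0], [0, 0, 0], 0],
  [[0, 0, 0], [0, 0, 0], 0],
])

```text
time_s: 4.08
tcp_pos: [530.2, -18.2, 179.5]
tcp_rot: [-0.131, 0.7, -0.13, -0.69]
force: [0.6, 0.4, -0.5]
opening: 0.1
```

Run:
```python
from h import *
from workcell import camera,ctrl
s=ctrl.get_state();t=s["tcp_pos"];print(t,s["opening"],s["qpos"])
from fit import model
M=model(527.1,-15.7,np.radians(-21))
for cam,ctr in(("top",(240,186)),("side",(232,170))):
  im=camera(cam);R=cv2.Rodrigues(im["rvec"])[0];print(cam,"campos",(-R.T@np.ravel(im["tvec"])).round())
  S=[(M["bt"],(255,255,0)),(M["ring"],(255,255,255)),([t,t+[0,0,100]],(0,0,255)),([t-[10,0,0],t+[10,0,0]],(0,0,255)),([t-[0,10,0],t+[0,10,0]],(0,0,255))]
  cv2.imwrite(f"pics/cl_{cam}.png",overlay(im,S,ctr,50,6))
```

```text
[530.17732676 -18.24470583 179.50925147] 0.06139493749082915 [-5.69989294e-02  2.95902822e-01  1.86094871e+00  3.15273662e-04
  9.69884907e-01  1.88423546e+00]
top campos [ 416. -131. 1284.]
side campos [ 198.  664. 1050.]
```

View pics/cl_side.png

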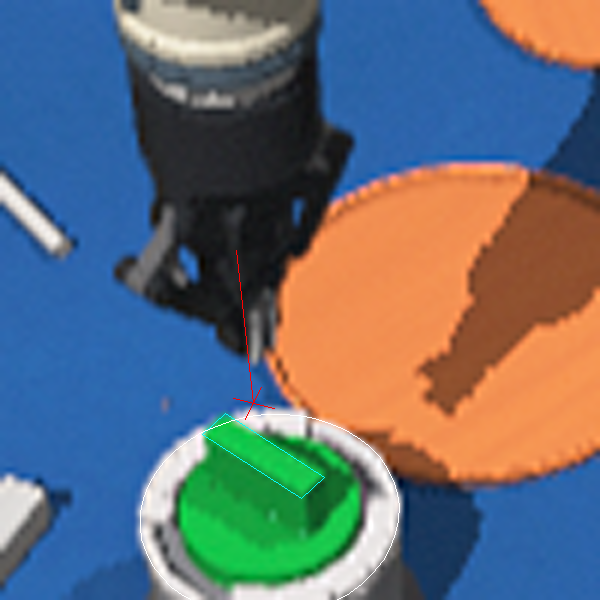

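View pics/cl_top.png

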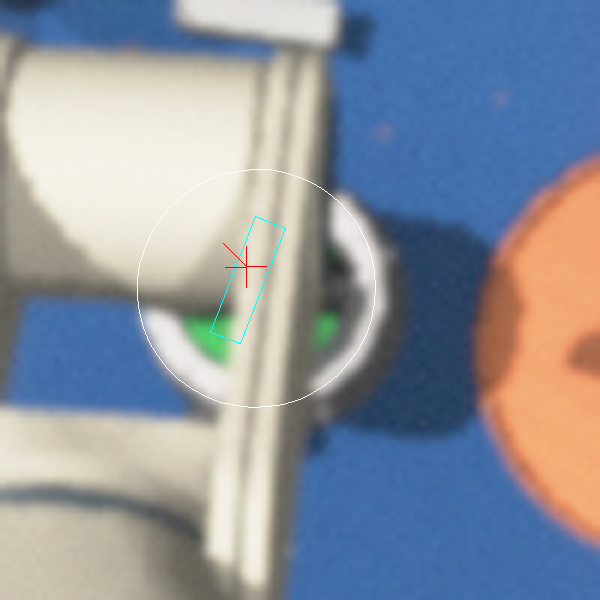

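Run:
```python
from h import *
from workcell import camera,ctrl
im=camera("top");np.savez("top1.npz",**im)
P=[527,-16,0];print(proj(im,[P]))
a=overlay(im,[],(275,192),66,6);cv2.imwrite("pics/sh_top.png",a[:600])
im=camera("side");np.savez("side1.npz",**im)
cv2.imwrite("pics/sh_side.png",overlay(im,[],(250,185),50,6))
```

```text
[[235.18916968 186.29788605]]
```

View pics/sh_top.png

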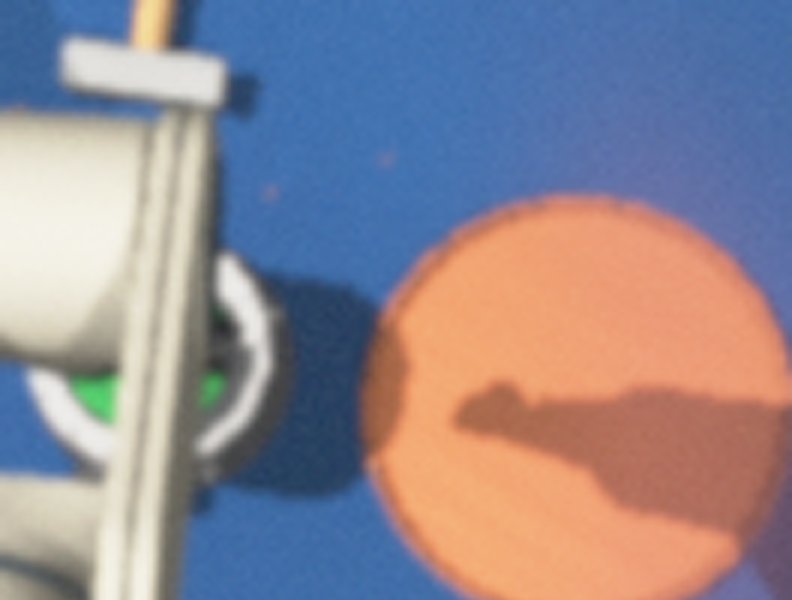

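View pics/sh_side.png

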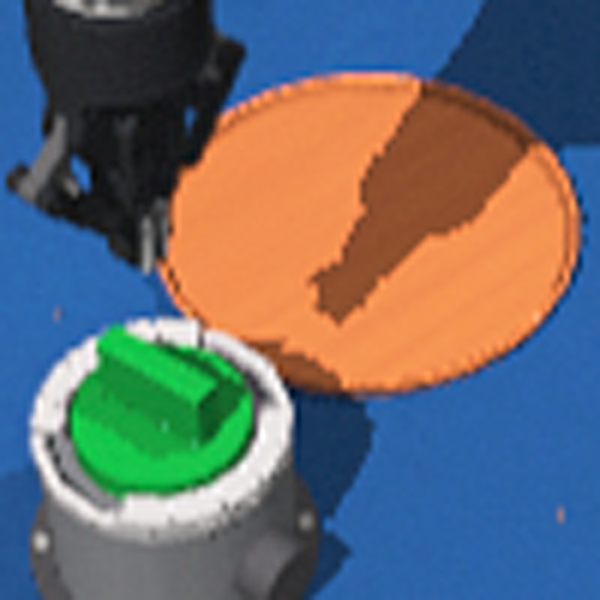

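Run:
```python
from h import *
T=np.load("top1.npz");S=np.load("side1.npz")
c=toplane(T,(258.7,190.7),0);print("pot shadow",c)
d=(c[:2]-[527,-16])/103;print("sun slope",d)
s1=toplane(T,(209+460/6,126+413/6),4);s2=toplane(S,(200+328/6,135+312/6),4);print(s1,s2)
sh=(s1+s2)/2
# tip on side ray
for z in range(150,260,10):
    p=toplane(S,(200+148/6,135+268/6),z); q=p[:2]+d*(z-4)
    print(z,p.round(1),"pred shadow",q.round(1),"obs",sh[:2].round(1))
t=np.array([530,-18,179.5]);print("shadow if TCP right",t[:2]+d*(t[2]-4))
```

```text
pot shadow [511.95872152 -95.59049497   0.        ]
sun slope [-0.14603183 -0.77272325]
[ 497.62088413 -186.30323942    4.        ] [ 499.64229476 -184.89642745    4.        ]
150 [548.4 -66.8 150. ] pred shadow [ 527.1 -179.7] obs [ 498.6 -185.6]
160 [544.5 -58.7 160. ] pred shadow [ 521.8 -179.3] obs [ 498.6 -185.6]
170 [540.6 -50.6 170. ] pred shadow [ 516.4 -178.9] obs [ 498.6 -185.6]
180 [536.7 -42.5 180. ] pred shadow [ 511.  -178.5] obs [ 498.6 -185.6]
190 [532.8 -34.4 190. ] pred shadow [ 505.7 -178.1] obs [ 498.6 -185.6]
200 [528.9 -26.2 200. ] pred shadow [ 500.3 -177.7] obs [ 498.6 -185.6]
210 [525.  -18.1 210. ] pred shadow [ 495.  -177.3] obs [ 498.6 -185.6]
220 [521.1 -10.  220. ] pred shadow [ 489.6 -176.9] obs [ 498.6 -185.6]
230 [517.3  -1.9 230. ] pred shadow [ 484.2 -176.5] obs [ 498.6 -185.6]
240 [513.4   6.2 240. ] pred shadow [ 478.9 -176.1] obs [ 498.6 -185.6]
250 [509.5  14.4 250. ] pred shadow [ 473.5 -175.7] obs [ 498.6 -185.6]
shadow if TCP right [ 504.37141385 -153.61293074]
```

Call:
play_rows([
  [[-0.002, 0.001, -0.008], [0, 0.2, 0.2], 0],
  [[-0.001, 0.001, -0.007], [0, 0.1, 0], 0],
  [[0, 0, -0.004], [0, 0, 0], 0],
  [[0, 0, -0.002], [0, 0, 0], 0],
  [[0, 0, 0], [0, 0, 0], 0],
])

```text
time_s: 4.7
tcp_pos: [526.5, -16.0, 155.8]
tcp_rot: [-0.129, 0.698, -0.129, -0.692]
force: [0.5, 0.3, 0.4]
opening: 0.1
```

```bash
python3 rem.py 527 -15.5 115 -111
python3 - <<'E'
from h import *
from workcell import camera
cv2.imwrite("pics/pr_side.png",overlay(camera("side"),[],(232,180),45,6))
E
```

```text
t 4.7 pos [526.5 -16.  155.8] yaw -111.01 F [0.5 0.3 0.4] T [ 0.05  0.01 -0.03] open 0.1 q6 1.88
d mm [  0.5   0.5 -40.8] rot deg [0.03 0.48 0.02]
```

View pics/pr_side.png

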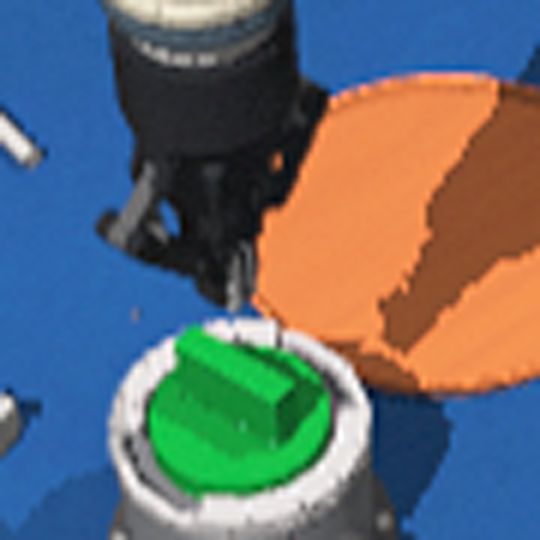

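Call:
play_rows([
  [[0, 0, -0.003], [0, 0.2, 0], 0],
  [[0, 0, -0.003], [0, 0.1, 0], 0],
  [[0, 0, -0.003], [0, 0, 0], 0],
  [[0, 0, -0.003], [0, 0, 0], 0],
  [[0, 0, 0], [0, 0, 0], 0],
])

```text
time_s: 5.17
tcp_pos: [527.1, -16.1, 143.2]
tcp_rot: [-0.129, 0.697, -0.129, -0.694]
force: [-0.4, 0.4, 0.6]
opening: -0.1
```

```bash
python3 rem.py 527 -15.5 115 -111
python3 - <<'E'
from h import *
from workcell import camera
cv2.imwrite("pics/pr_side2.png",overlay(camera("side"),[],(232,180),45,6))
E
```

```text
t 5.17 pos [527.1 -16.1 143.2] yaw -111.02 F [-0.4  0.4  0.6] T [0.01 0.03 0.01] open -0.1 q6 1.89
d mm [ -0.1   0.6 -28.2] rot deg [0.03 0.21 0.02]
```

View pics/pr_side2.png

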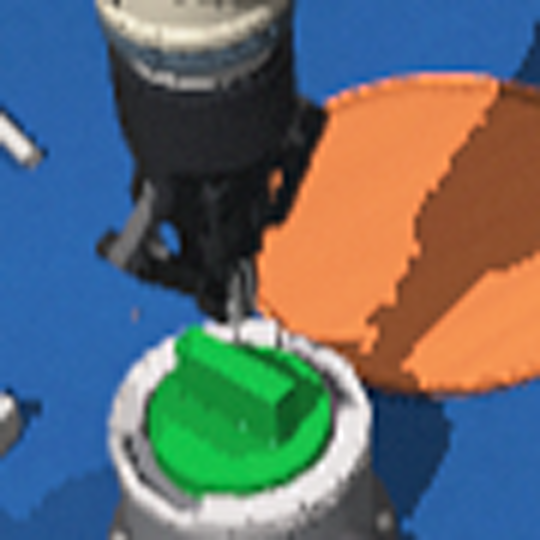

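Run:
```python
from h import *
im=np.load("top.npz")
t=np.array([184.6,-597.1,193.5]);w=np.radians(-72.8);j=np.array([np.cos(w),np.sin(w),0]);n=np.array([-j[1],j[0],0])
S=[([t,t+[0,0,100]],(0,0,255))]
for dz,col in ((0,(0,0,255)),(13,(0,255,255)),(40,(255,0,255))):
   for sg in(1,-1):
    c=t+[0,0,dz]+sg*42.5*j;e=t+[0,0,dz]+sg*57*j; S.append(([c+n*11,c-n*11,e-n*11,e+n*11,c+n*11],col))
a=overlay(im,S,(456,316),48,8);cv2.imwrite("pics/st.png",a[:600])
```

```text
(no output)
```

View pics/st.png

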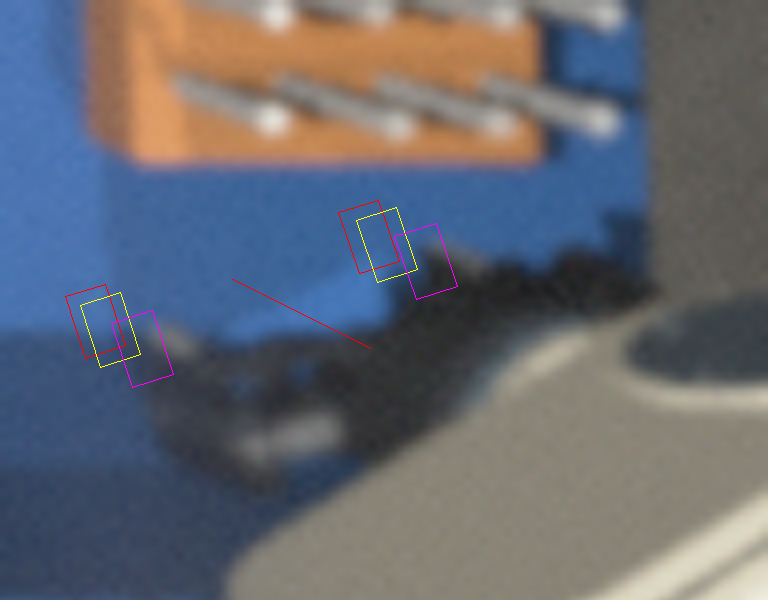

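Call:
play_rows([
  [[0, 0, -0.003], [0, 0.1, 0], 0],
  [[0, 0, -0.003], [0, 0, 0], 0],
  [[0, 0, -0.003], [0, 0, 0], 0],
  [[0, 0, -0.002], [0, 0, 0], 0],
  [[0, 0, 0], [0, 0, 0], 0],
])

```text
time_s: 5.63
tcp_pos: [527.5, -16.1, 131.6]
tcp_rot: [-0.129, 0.696, -0.129, -0.694]
force: [0.3, 0.2, -0.4]
opening: 0.2
```

```bash
python3 rem.py 527 -15.5 115 -111
python3 - <<'E'
from h import *
from workcell import camera
cv2.imwrite("pics/pr_side3.png",overlay(camera("side"),[],(228,185),35,8))
E
```

```text
t 5.63 pos [527.5 -16.1 131.6] yaw -111.02 F [ 0.3  0.2 -0.4] T [0.01 0.03 0.01] open 0.2 q6 1.89
d mm [ -0.5   0.6 -16.6] rot deg [0.04 0.15 0.02]
```

View pics/pr_side3.png

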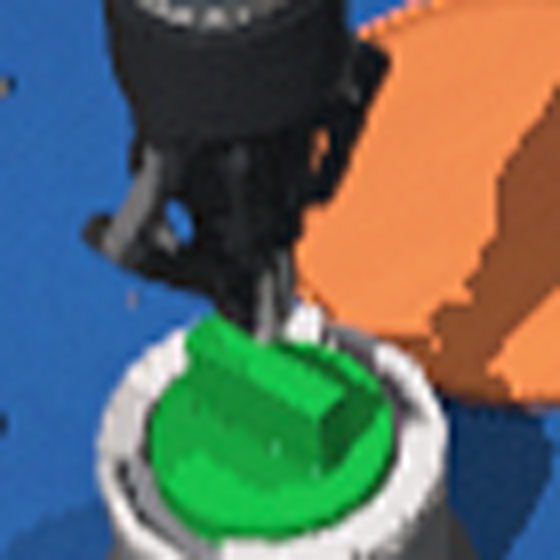

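Call:
play_rows([
  [[0, 0, -0.003], [0, 0.1, 0], 0],
  [[0, 0, -0.002], [0, 0, 0], 0],
  [[0, 0, -0.002], [0, 0, 0], 0],
  [[0, 0, -0.002], [0, 0, 0], 0],
  [[0, 0, 0], [0, 0, 0], 0],
])

```text
time_s: 6.1
tcp_pos: [527.7, -16.1, 122.0]
tcp_rot: [-0.129, 0.696, -0.129, -0.695]
force: [-0.1, -0.0, 0.6]
opening: 0.3
```

```bash
python3 rem.py 527 -15.5 115 -111
python3 - <<'E'
from h import *
from workcell import camera
cv2.imwrite("pics/pr_side4.png",overlay(camera("side"),[],(228,185),35,8))
E
```

```text
t 6.1 pos [527.7 -16.1 122. ] yaw -111.02 F [-0.1 -0.   0.6] T [-0.07 -0.04  0.01] open 0.3 q6 1.89
d mm [-0.7  0.6 -7. ] rot deg [0.04 0.07 0.02]
```

View pics/pr_side4.png

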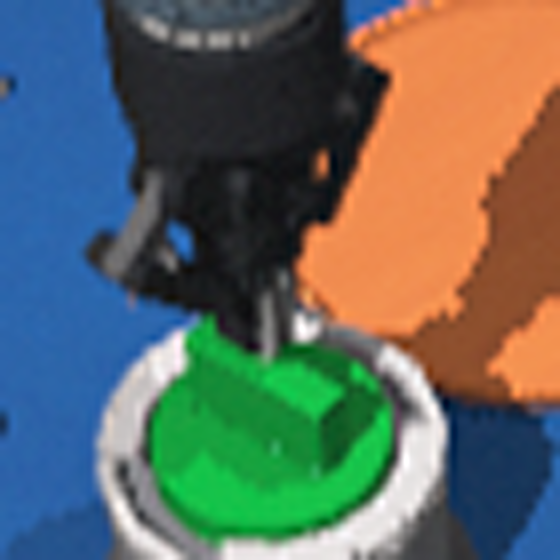

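Call:
play_rows([
  [[0, 0, -0.0015], [0, 0, 0], 0],
  [[0, 0, -0.0015], [0, 0, 0], 0],
  [[0, 0, -0.001], [0, 0, 0], 0],
])

```text
time_s: 6.4
tcp_pos: [528.0, -16.1, 118.1]
tcp_rot: [-0.129, 0.696, -0.129, -0.694]
force: [-0.3, -0.1, 0.2]
opening: 0.7
```

```bash
python3 rem.py 527 -15.5 115 -111
```

```text
t 6.4 pos [528.  -16.1 118.1] yaw -111.02 F [-0.3 -0.1  0.2] T [ 0.01 -0.06  0.01] open 0.7 q6 1.89
d mm [-1.   0.6 -3.1] rot deg [0.04 0.12 0.02]
```

Call:
play_rows([
  [[0, 0, -0.001], [0, 0, 0], 0],
  [[0, 0, -0.001], [0, 0, 0], 0],
])

```text
time_s: 6.57
tcp_pos: [528.0, -16.1, 115.9]
tcp_rot: [-0.129, 0.696, -0.129, -0.694]
force: [0.6, -1.0, 0.4]
opening: -0.0
```

```bash
python3 rem.py 527 -15.5 115 -111
python3 - <<'E'
from h import *
from workcell import camera
cv2.imwrite("pics/pr_side5.png",overlay(camera("side"),[],(228,185),35,8))
E
```

```text
t 6.57 pos [528.  -16.1 115.9] yaw -111.02 F [ 0.6 -1.   0.4] T [-0.02 -0.05  0.02] open -0.0 q6 1.89
d mm [-1.   0.6 -0.9] rot deg [0.04 0.12 0.02]
```

View pics/pr_side5.png

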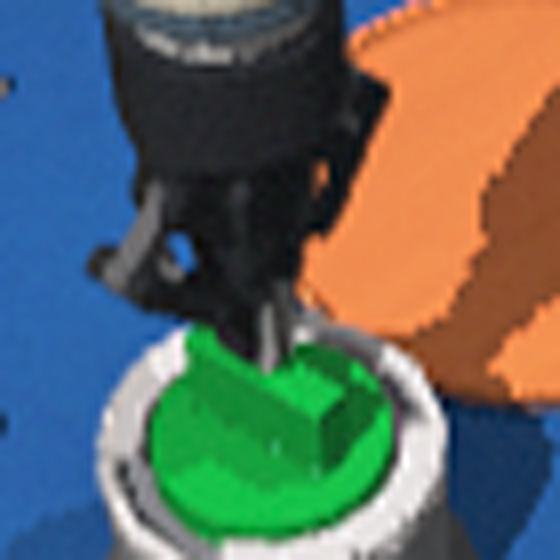

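Call:
play_rows([
  [[0, 0, -0.001], [0, 0, 0], 0],
  [[0, 0, -0.001], [0, 0, 0], 0],
])

```text
time_s: 6.78
tcp_pos: [528.0, -16.1, 113.7]
tcp_rot: [-0.129, 0.696, -0.129, -0.694]
force: [0.5, 0.0, -0.4]
opening: -0.2
```

Call:
play_rows([
  [[0, 0, -0.001], [0, 0, 0], 0],
  [[0, 0, -0.001], [0, 0, 0], 0],
])

```text
time_s: 6.95
tcp_pos: [528.1, -16.2, 111.5]
tcp_rot: [-0.129, 0.696, -0.129, -0.694]
force: [-0.3, -0.3, -0.3]
opening: 0.2
```

Call:
play_rows([
  [[0, 0, -0.001], [0, 0, 0], 0],
  [[0, 0, -0.001], [0, 0, 0], 0],
])

```text
time_s: 7.12
tcp_pos: [528.1, -16.1, 109.3]
tcp_rot: [-0.129, 0.696, -0.129, -0.694]
force: [0.1, 0.3, 0.4]
opening: 0.0
```

```bash
python3 rem.py 527 -15.5 115 -111
python3 - <<'E'
from h import *
from workcell import camera
cv2.imwrite("pics/pr_side6.png",overlay(camera("side"),[],(228,185),35,8))
E
```

```text
t 7.12 pos [528.1 -16.1 109.3] yaw -111.02 F [0.1 0.3 0.4] T [ 0.01  0.05 -0.01] open 0.0 q6 1.89
d mm [-1.1  0.6  5.7] rot deg [0.04 0.13 0.02]
```

View pics/pr_side6.png

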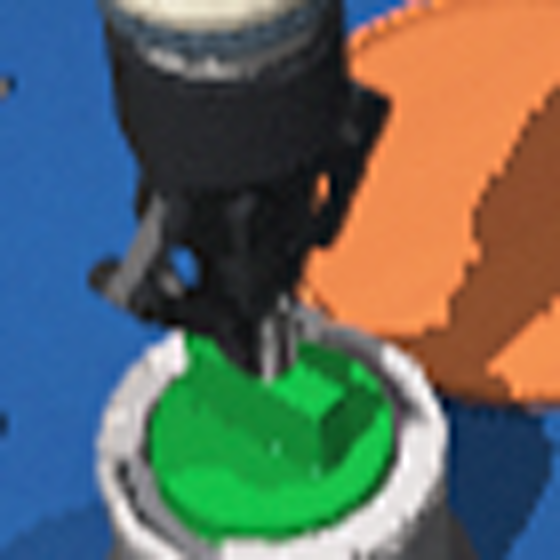

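Call:
play_rows([
  [[0, 0, -0.001], [0, 0, 0], 0],
  [[0, 0, -0.001], [0, 0, 0], 0],
])

```text
time_s: 7.33
tcp_pos: [528.1, -16.2, 108.2]
tcp_rot: [-0.129, 0.696, -0.129, -0.695]
force: [-7.3, 0.2, 23.1]
opening: 0.1
```

Call:
play_rows([
  [[0, 0, -0.001], [0, 0, 0], 0],
  [[0, 0, -0.001], [0, 0, 0], 0],
])

```text
time_s: 7.5
tcp_pos: [528.1, -16.1, 108.2]
tcp_rot: [-0.129, 0.696, -0.129, -0.695]
force: [-4.4, 0.2, 10.3]
opening: -0.1
```

Call:
play_rows([
  [[0, 0, 0.008], [0, 0, 0], 0.0854],
  [[0, 0, 0.004], [0, 0, 0], 0.0854],
  [[0, 0, 0], [0, 0, 0], 0.0854],
  [[0, 0, 0], [0, 0, 0], 0.0854],
  [[0, 0, 0], [0, 0, 0], 0.0854],
  [[0, 0, 0], [0, 0, 0], 0.0854],
  [[0, 0, 0], [0, 0, 0], 0.0854],
  [[0, 0, 0], [0, 0, 0], 0.0854],
  [[0, 0, -0.004], [0, 0, 0], 0.0854],
  [[0, 0, -0.004], [0, 0, 0], 0.0854],
])

```text
time_s: 8.33
tcp_pos: [528.7, -16.2, 113.2]
tcp_rot: [-0.129, 0.697, -0.129, -0.694]
force: [-0.9, -0.3, -0.7]
opening: 85.5
```

```bash
python3 rem.py 527 -15.5 76 -111
python3 - <<'E'
from h import *
from workcell import camera,ctrl
print(ctrl.pinch_z)
cv2.imwrite("pics/op1.png",overlay(camera("side"),[],(228,185),35,8))
E
```

```text
t 8.33 pos [528.7 -16.2 113.2] yaw -111.02 F [-0.9 -0.3 -0.7] T [ 0.03  0.01 -0.01] open 85.5 q6 1.89
d mm [ -1.7   0.7 -37.2] rot deg [0.04 0.22 0.02]
18.700000000000003
```

View pics/op1.png

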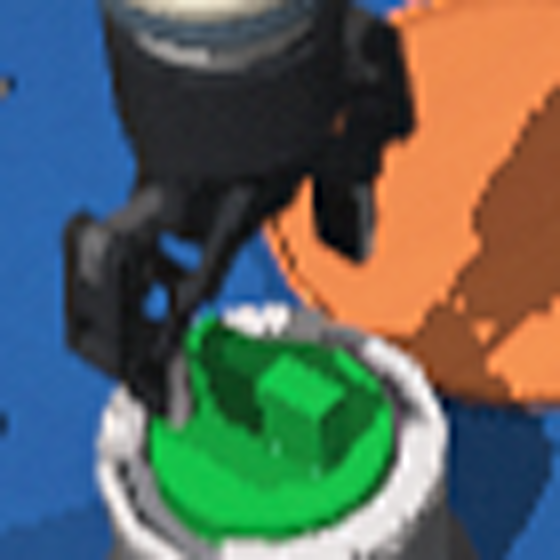

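Call:
play_rows([
  [[0, 0, -0.007], [0, 0, 0], 0.0854],
  [[0, 0, -0.007], [0, 0, 0], 0.0854],
  [[0, 0, -0.005], [0, 0, 0], 0.0854],
  [[0, 0, -0.003], [0, 0, 0], 0.0854],
  [[0, 0, 0], [0, 0, 0], 0.0854],
])

```text
time_s: 8.8
tcp_pos: [527.2, -16.1, 86.6]
tcp_rot: [-0.129, 0.695, -0.129, -0.695]
force: [-0.3, 0.3, -0.7]
opening: 85.4
```

```bash
python3 rem.py 527 -15.5 76 -111
python3 - <<'E'
from h import *
from workcell import camera,ctrl
cv2.imwrite("pics/op2.png",overlay(camera("side"),[],(228,185),35,8))
E
```

```text
t 8.8 pos [527.2 -16.1  86.6] yaw -111.02 F [-0.3  0.3 -0.7] T [ 0.03 -0.01  0.02] open 85.4 q6 1.89
d mm [ -0.2   0.6 -10.6] rot deg [0.03 0.   0.02]
```

View pics/op2.png

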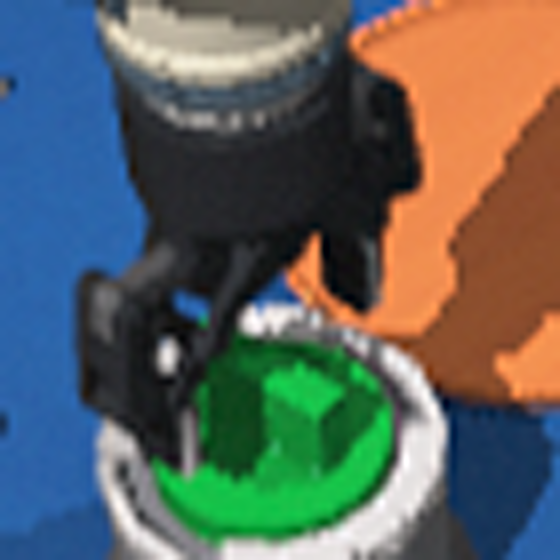

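Call:
play_rows([
  [[0, 0, -0.004], [0, 0, 0], 0.0854],
  [[0, 0, -0.003], [0, 0, 0], 0.0854],
  [[0, 0, 0], [0, 0, 0], 0.0854],
  [[0, 0, 0], [0, 0, 0], 0.0],
])

```text
time_s: 9.18
tcp_pos: [527.7, -16.1, 79.4]
tcp_rot: [-0.129, 0.696, -0.129, -0.695]
force: [0.5, 0.1, 0.9]
opening: 75.1
```

Call:
play_rows([
  [[0, 0, 0], [0, 0, 0], 0],
  [[0, 0, 0], [0, 0, 0], 0],
  [[0, 0, 0], [0, 0, 0], 0],
  [[0, 0, 0], [0, 0, 0], 0],
  [[0, 0, 0], [0, 0, 0], 0],
  [[0, 0, 0], [0, 0, 0], 0],
  [[0, 0, 0], [0, 0, 0], 0],
  [[0, 0, 0], [0, 0, 0], 0],
])

```text
time_s: 9.85
tcp_pos: [528.2, -16.2, 80.2]
tcp_rot: [-0.129, 0.696, -0.129, -0.694]
force: [0.5, -0.2, 0.3]
opening: 14.7
```

```bash
python3 rem.py 527 -15.5 76 -31
python3 - <<'E'
from h import *
from workcell import camera,ctrl
cv2.imwrite("pics/gr.png",overlay(camera("side"),[],(228,185),35,8))
E
```

```text
t 9.85 pos [528.2 -16.2  80.2] yaw -111.01 F [ 0.5 -0.2  0.3] T [ 0.02 -0.01 -0.01] open 14.7 q6 1.89
d mm [-1.2  0.7 -4.2] rot deg [-6.000e-02  1.400e-01  8.001e+01]
```

View pics/gr.png

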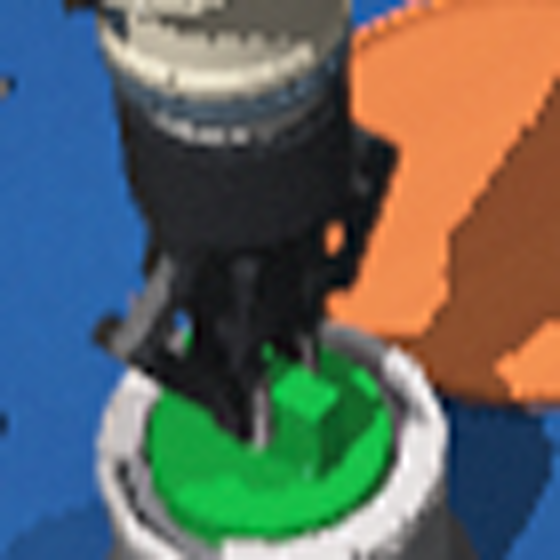

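Call:
play_rows([
  [[0, 0, 0], [0, 0, 0], 0],
  [[0, 0, 0], [0, 0, 0], 0],
  [[0, 0, 0], [0, 0, 4], 0],
  [[0, 0, 0], [0, 0, 4], 0],
  [[0, 0, 0], [0, 0, 4], 0],
])

```text
time_s: 10.32
tcp_pos: [528.2, -16.2, 80.2]
tcp_rot: [-0.053, 0.706, -0.053, -0.704]
force: [0.7, -0.6, 0.0]
opening: 14.8
```

```bash
python3 rem.py 528 -16 80 -31
```

```text
t 10.32 pos [528.2 -16.2  80.2] yaw -98.66 F [ 0.7 -0.6  0. ] T [-0.04  0.02  0.  ] open 14.8 q6 1.67
d mm [-0.2  0.2 -0.2] rot deg [-0.07  0.13 67.66]
```

Call:
play_rows([
  [[0, 0, 0], [0, 0, 4], 0],
  [[0, 0, 0], [0, 0, 4], 0],
  [[0, 0, 0], [0, 0, 4], 0],
  [[0, 0, 0], [0, 0, 4], 0],
  [[0, 0, 0], [0, 0, 4], 0],
  [[0, 0, 0], [0, 0, 4], 0],
  [[0, 0, 0], [0, 0, 4], 0],
  [[0, 0, 0], [0, 0, 4], 0],
])

```text
time_s: 10.98
tcp_pos: [528.2, -16.2, 80.2]
tcp_rot: [0.153, 0.691, 0.153, -0.69]
force: [0.4, -0.2, -0.8]
opening: 14.9
```

```bash
python3 rem.py 528 -16 80 -31
python3 - <<'E'
from h import *
from workcell import camera,ctrl
cv2.imwrite("pics/tw.png",overlay(camera("side"),[],(228,185),35,8))
E
```

```text
t 10.98 pos [528.2 -16.2  80.2] yaw -65.03 F [ 0.4 -0.2 -0.8] T [ 0.    0.02 -0.  ] open 14.9 q6 1.08
d mm [-0.2  0.2 -0.2] rot deg [-0.1   0.09 34.03]
```

View pics/tw.png

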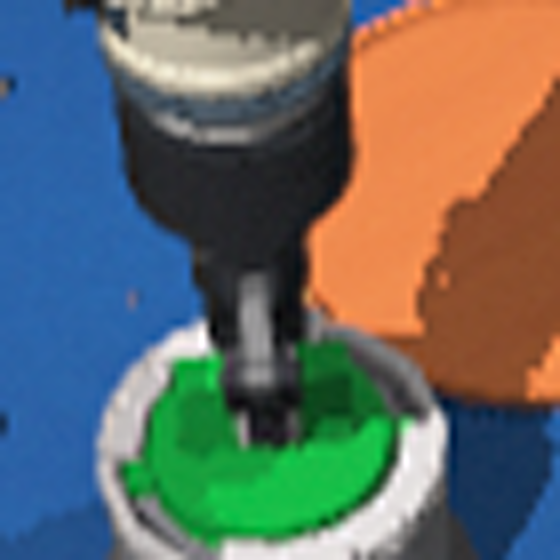

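The cover has turned with the gripper (a tab shows at (135,475)). I'll continue the twist.

Call:
play_rows([
  [[0, 0, 0], [0, 0, 4], 0],
  [[0, 0, 0], [0, 0, 4], 0],
  [[0, 0, 0], [0, 0, 4], 0],
  [[0, 0, 0], [0, 0, 4], 0],
  [[0, 0, 0], [0, 0, 4], 0],
  [[0, 0, 0], [0, 0, 4], 0],
  [[0, 0, 0], [0, 0, 4], 0],
  [[0, 0, 0], [0, 0, 4], 0],
  [[0, 0, 0], [0, 0, 3], 0],
  [[0, 0, 0], [0, 0, 0], 0],
])

```text
time_s: 11.87
tcp_pos: [528.2, -16.2, 80.2]
tcp_rot: [0.358, 0.61, 0.359, -0.609]
force: [-0.1, 0.3, 0.0]
opening: 15.1
```

```bash
python3 rem.py 528 -16 80 -29
python3 - <<'E'
from h import *
from workcell import camera,ctrl
cv2.imwrite("pics/tw2.png",overlay(camera("side"),[],(228,185),35,8))
E
```

```text
t 11.87 pos [528.2 -16.2  80.2] yaw -29.05 F [-0.1  0.3  0. ] T [-0.    0.02  0.  ] open 15.1 q6 0.45
d mm [-0.2  0.2 -0.2] rot deg [-0.12  0.05  0.05]
```

View pics/tw2.png

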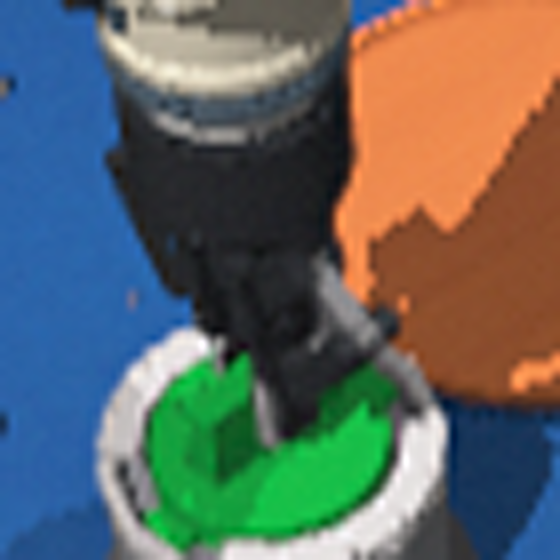

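Call:
play_rows([
  [[0, 0, 0.003], [0, 0, 0], 0],
  [[0, 0, 0.003], [0, 0, 0], 0],
  [[0, 0, 0.003], [0, 0, 0], 0],
  [[0, 0, 0.003], [0, 0, 0], 0],
])

```text
time_s: 12.25
tcp_pos: [527.0, -16.1, 92.1]
tcp_rot: [-0.355, -0.611, -0.357, 0.611]
force: [-0.1, -0.6, -2.1]
opening: 15.2
```

```bash
python3 rem.py 528 -16 130 -29
python3 - <<'E'
from h import *
from workcell import camera,ctrl
cv2.imwrite("pics/lf.png",overlay(camera("side"),[],(228,185),35,8))
E
```

```text
t 12.25 pos [527.  -16.1  92.1] yaw -29.6 F [-0.1 -0.6 -2.1] T [-0.    0.05 -0.01] open 15.2 q6 0.46
d mm [ 1.   0.1 37.9] rot deg [-0.13 -0.1   0.6 ]
```

View pics/lf.png

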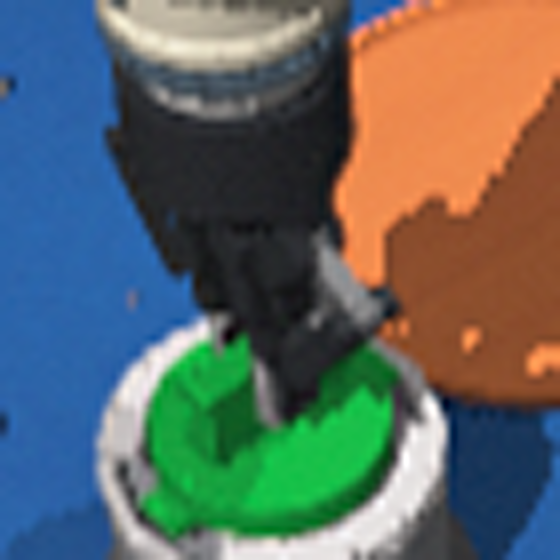

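Call:
play_rows([
  [[0, 0, 0.006], [0, 0, 0], 0],
  [[0, 0, 0.008], [0, 0, 0], 0],
  [[0, 0, 0.01], [0, 0, 0], 0],
  [[0, 0, 0.01], [0, 0, 0], 0],
  [[0, 0, 0.008], [0, 0, 0], 0],
  [[-0.001, -0.008, 0.002], [0, 0, 0], 0],
  [[-0.002, -0.015, 0], [0, 0, 0], 0],
  [[-0.002, -0.018, 0], [0, 0, 0], 0],
  [[-0.002, -0.018, 0], [0, 0, 0], 0],
  [[-0.002, -0.018, 0], [0, 0, 0], 0],
])

```text
time_s: 13.13
tcp_pos: [519.5, -94.7, 145.5]
tcp_rot: [0.358, 0.612, 0.357, -0.608]
force: [-0.1, -0.8, -2.1]
opening: 15.3
```

```bash
python3 rem.py 500 -249 130 -29
```

```text
t 13.13 pos [519.5 -94.7 145.5] yaw -29.32 F [-0.1 -0.8 -2.1] T [-0.01  0.01  0.02] open 15.3 q6 0.31
d mm [ -19.5 -154.3  -15.5] rot deg [-0.1   0.3   0.32]
```

Call:
play_rows([
  [[-0.002, -0.018, 0], [0, 0, 0], 0],
  [[-0.002, -0.018, 0], [0, 0, 0], 0],
  [[-0.002, -0.018, 0], [0, 0, 0], 0],
  [[-0.002, -0.018, 0], [0, 0, 0], 0],
  [[-0.002, -0.018, 0], [0, 0, 0], 0],
  [[-0.002, -0.018, 0], [0, 0, 0], 0],
  [[-0.002, -0.016, 0], [0, 0, 0], 0],
  [[-0.002, -0.01, 0], [0, 0, 0], 0],
  [[0, -0.004, 0], [0, 0, 0], 0],
  [[0, 0, 0], [0, 0, 0], 0],
])

```text
time_s: 13.97
tcp_pos: [499.6, -247.6, 148.8]
tcp_rot: [0.358, 0.613, 0.354, -0.609]
force: [1.1, 0.2, -2.0]
opening: 14.9
```

```bash
python3 rem.py 500 -249 -6 -29
python3 - <<'E'
from h import *
from workcell import camera,ctrl
cv2.imwrite("pics/tr.png",np.hstack([overlay(camera("side"),[],(255,160),50,4),overlay(camera("top"),[],(300,190),50,4)]))
E
```

```text
t 13.97 pos [ 499.6 -247.6  148.8] yaw -29.56 F [ 1.1  0.2 -2. ] T [ 0.01  0.   -0.02] open 14.9 q6 0.03
d mm [   0.4   -1.4 -154.8] rot deg [0.07 0.45 0.56]
```

View pics/tr.png

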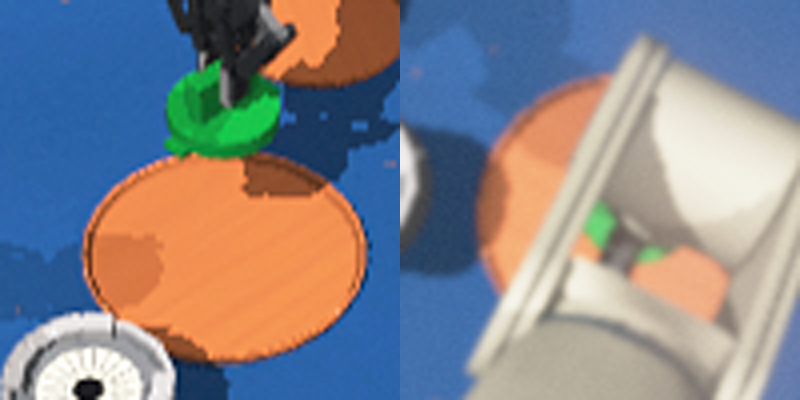

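Call:
play_rows([
  [[0, 0, -0.01], [0, 0.2, 0.3], 0],
  [[0, 0, -0.014], [0, 0.1, 0.2], 0],
  [[0, 0, -0.015], [0, 0, 0], 0],
  [[0, 0, -0.015], [0, 0, 0], 0],
  [[0, 0, -0.015], [0, 0, 0], 0],
  [[0, 0, -0.015], [0, 0, 0], 0],
  [[0, 0, -0.012], [0, 0, 0], 0],
  [[0, 0, -0.01], [0, 0, 0], 0],
  [[0, 0, -0.005], [0, 0, 0], 0],
  [[0, 0, 0], [0, 0, 0], 0],
])

```text
time_s: 14.9
tcp_pos: [500.2, -237.2, 28.4]
tcp_rot: [0.362, 0.607, 0.363, -0.607]
force: [0.4, 0.1, -1.5]
opening: 14.8
```

```bash
python3 rem.py 500 -249 -6 -29
```

```text
t 14.9 pos [ 500.2 -237.2   28.4] yaw -28.25 F [ 0.4  0.1 -1.5] T [ 0.01 -0.06  0.03] open 14.8 q6 0.03
d mm [ -0.2 -11.8 -34.4] rot deg [-0.06 -0.01 -0.75]
```

Call:
play_rows([
  [[0, -0.004, -0.006], [0, 0, 0], 0],
  [[0, -0.004, -0.006], [0, 0, 0], 0],
  [[0, -0.003, -0.005], [0, 0, 0], 0],
  [[0, -0.002, -0.004], [0, 0, 0], 0],
  [[0, 0, -0.003], [0, 0, 0], 0],
  [[0, 0, -0.002], [0, 0, 0], 0],
  [[0, 0, 0], [0, 0, 0], 0],
])

```text
time_s: 15.48
tcp_pos: [502.0, -252.4, 1.4]
tcp_rot: [0.364, 0.608, 0.362, -0.606]
force: [0.1, 0.2, -2.3]
opening: 15.3
```

```bash
python3 rem.py 500 -249 -6 -29
python3 - <<'E'
from h import *
from workcell import camera,ctrl
cv2.imwrite("pics/tr2.png",overlay(camera("side"),[],(255,160),50,6))
E
```

```text
t 15.48 pos [ 502.  -252.4    1.4] yaw -28.23 F [ 0.1  0.2 -2.3] T [ 0.   -0.07 -0.01] open 15.3 q6 0.0
d mm [-2.   3.4 -7.4] rot deg [ 0.04  0.18 -0.77]
```

View pics/tr2.png

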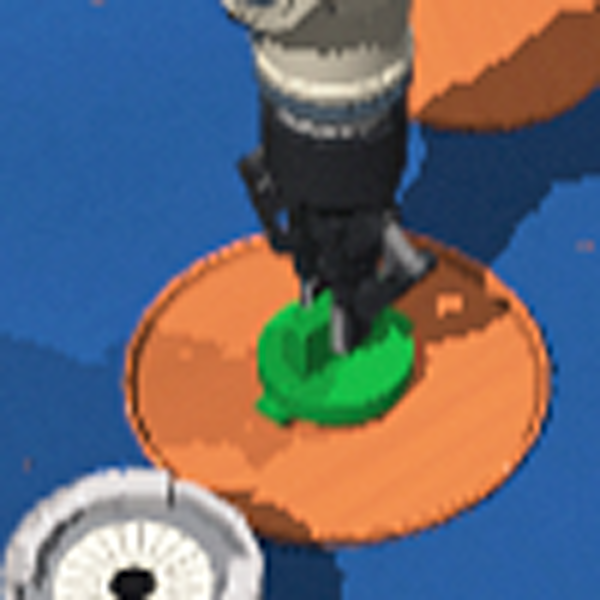

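Call:
play_rows([
  [[0, 0, -0.002], [0, 0.1, 0], 0],
  [[0, 0, -0.002], [0, 0, 0], 0],
  [[0, 0, -0.001], [0, 0, 0], 0],
])

```text
time_s: 15.78
tcp_pos: [502.6, -252.6, -3.0]
tcp_rot: [0.364, 0.607, 0.362, -0.606]
force: [-0.8, 0.4, -2.7]
opening: 14.8
```

Call:
play_rows([
  [[0, 0, -0.001], [0, 0, 0], 0],
  [[0, 0, -0.001], [0, 0, 0], 0],
])

```text
time_s: 15.95
tcp_pos: [502.7, -252.5, -5.1]
tcp_rot: [0.364, 0.607, 0.362, -0.606]
force: [-0.3, 0.3, -1.3]
opening: 15.0
```

Call:
play_rows([
  [[0, 0, -0.001], [0, 0, 0], 0],
])

```text
time_s: 16.03
tcp_pos: [502.9, -252.6, -5.8]
tcp_rot: [0.364, 0.607, 0.362, -0.606]
force: [-6.1, 2.0, 18.8]
opening: 15.0
```

Call:
play_rows([
  [[0, 0, -0.001], [0, 0, 0], 0],
])

```text
time_s: 16.12
tcp_pos: [502.9, -252.6, -5.8]
tcp_rot: [0.364, 0.607, 0.362, -0.606]
force: [-5.7, 2.4, 22.1]
opening: 15.1
```

Call:
play_rows([
  [[0, 0, 0.0005], [0, 0, 0], 0.0854],
  [[0, 0, 0], [0, 0, 0], 0.0854],
  [[0, 0, 0], [0, 0, 0], 0.0854],
  [[0, 0, 0], [0, 0, 0], 0.0854],
  [[0, 0, 0], [0, 0, 0], 0.0854],
  [[0, 0, 0], [0, 0, 0], 0.0854],
  [[0, 0, 0], [0, 0, 0], 0.0854],
  [[0, 0, 0], [0, 0, 0], 0.0854],
  [[0, 0, 0], [0, 0, 0], 0.0854],
])

```text
time_s: 16.87
tcp_pos: [504.0, -253.1, -4.4]
tcp_rot: [0.365, 0.608, 0.361, -0.606]
force: [-0.3, -1.0, -0.1]
opening: 85.2
```

Call:
play_rows([
  [[0, 0, 0.006], [0, 0, 0], 0.0854],
  [[0, 0, 0.01], [0, 0, 0], 0.0854],
  [[0, 0, 0.012], [0, 0, 0], 0.0854],
  [[0, 0, 0.015], [0, 0, 0], 0.0854],
  [[0, 0, 0.02], [0, 0, 0], 0.0854],
  [[0, 0, 0.02], [0, 0, 0], 0.0854],
  [[0, 0, 0.02], [0, 0, 0], 0.0854],
  [[0, 0, 0.02], [0, 0, 0], 0.0854],
  [[0, 0, 0.02], [0, 0, 0], 0.0854],
  [[0, 0, 0], [0, 0, 0], 0.0854],
])

```text
time_s: 17.7
tcp_pos: [503.2, -252.7, 153.9]
tcp_rot: [0.366, 0.608, 0.361, -0.605]
force: [-0.0, 0.2, -0.1]
opening: 85.6
```

```bash
python3 rem.py 500 -249 -6 -29
python3 - <<'E'
from h import *
from workcell import camera,ctrl
M=model(501,-249,np.radians(60),4)
S=[(M["cap"],(0,0,255)),(M["bt"],(255,255,0))]
cv2.imwrite("pics/end.png",np.hstack([overlay(camera("side"),S,(255,160),50,4),overlay(camera("top"),[],(300,190),50,4)]))
cv2.imwrite("pics/endfull.png",camera("side")["color"][:,:,::-1])
E
```

```text
t 17.7 pos [ 503.2 -252.7  153.9] yaw -28.19 F [-0.   0.2 -0.1] T [-0.03 -0.03 -0.  ] open 85.6 q6 0.01
d mm [  -3.2    3.7 -159.9] rot deg [ 0.24  0.43 -0.81]
```

View pics/end.png

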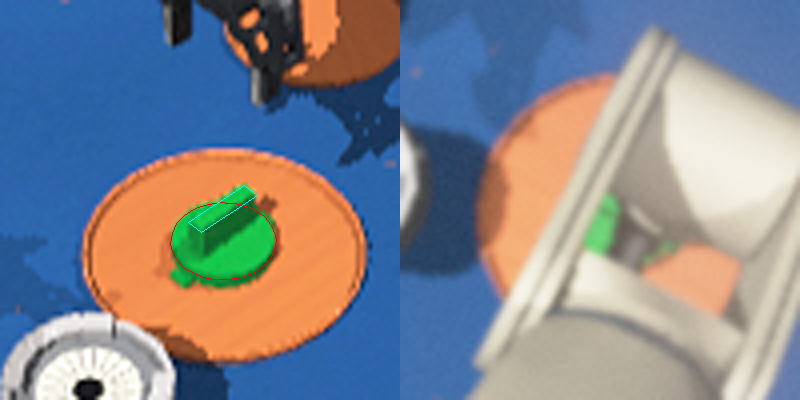

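View pics/endfull.png

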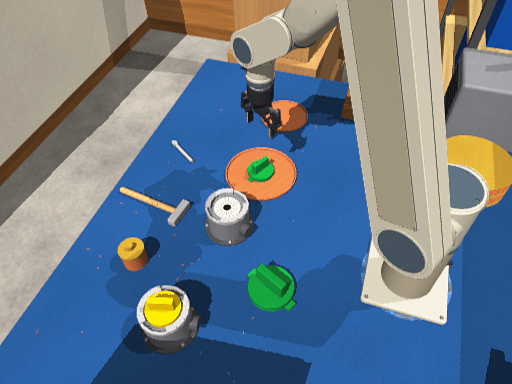

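The cover stands upright on the tray, its outline matching the model placed about at the tray's centre, and the gripper is clear. I'm handing the job in.

```bash
python3 -c "
from workcell import ctrl
print(ctrl.sign_off())"
```

```text
the job is handed in; nothing more can be done
None
```

I twisted the smaller green cover about 82° anticlockwise in its pot, lifted it straight off and set it down in the larger copper tray. I handed the job in at about 17.8 s of the 42 s allowed; the sign-off gives no verdict.

**Last checks:**
- **Placement:** the side picture shows the cover upright and about central on the tray floor, and its outline matches the model drawn about 2 mm from the tray centre I measured. The top camera's view was mostly blocked by the arm, so this rests on the side view. I did not measure the cover's speed or tilt.
- **Touchdown:** the cover met the tray at a TCP height of -5.8 mm, as expected for standing flat, with about 22 N of contact force.
- **Gripper:** it is open and raised about 155 mm clear, with the force reading near zero.
- **Yellow cover:** by eye it looks unmoved and still locked on its pot; I did not measure it.

**What disagreed:**
- **Finger length:** the finger ends sat about 38 mm higher than the reported TCP. The pictures first showed a gap of 25–40 mm. A gentle touch on top of the grip bar settled it (23 N, TCP reading 108 mm against a bar top at 146 mm). I used that offset for the grasp and the placing.
- **Grip opening:** the gripper read about 15 mm on the 16 mm bar, but it held firmly throughout.

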